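Set the counter for making sambal

ROBOT

A 7-joint arm with a two-finger parallel gripper is mounted at the origin on the work surface. World frame = base frame: x ahead of the robot, y to its left, z up, the work surface at z = 0. Lengths are in m, angles in degrees, forces in N, time in s.
With the tool pointing down it reaches from about 0.425 to 0.875 m from the base axis. Payload 4.7 kg.
Tool frame: the origin (TCP) lies between the finger pads; the fingertips stand env.tip_reach ahead of it and the grasp point (between the pads) lies 2 mm behind it (env.tip_reach is the distance from the TCP to the fingertips, in m); z points along the fingers, y is the line along which they close (so a half turn about z gives the same grasp; the last joint's range is limited). The gripper opens to 87 mm and grips with 3 to 60 N. Pads are 19 mm wide; open, the fingers measure 117 mm over their backs; the gripper's body (75 mm by 190 mm) begins 51 mm behind the grasp point.
Start: joints at [-67.145, 18.392, -4.016, 83.108, 1.295, 78.541, -3.26], TCP at [0.244, 0.602, 0.24] pointing down, gripper open.
Joint ranges: [-163.93, 163.93], [-17.29, 119.83], [-79.2, 71.16], [3.27, 140.29], [-89.18, 269.18], [5.43, 117.66], [-154.24, 154.24]. Speed limits (degrees/s): [147.25, 147.25, 180, 180, 180, 180, 180].

INTERFACE

Orientations are given as [roll, pitch, yaw] about the fixed x, y, z axes, in that order (R = Rz(yaw) Ry(pitch) Rx(roll)).
In Python, from cell import env gives the robot as it stands.
- The arm moves only by the shell command python3 steer.py 'ROWS' [FORCE]. ROWS is rows parted by semicolons, their numbers by spaces, 1 to 8 of them, each of 5 numbers: dx, dy, dz in m, then a turn about the tool's z in degrees, then the finger opening in m; each row is the pose to reach, as a shift and turn from the pose commanded when the command began, along the tool's axes at that moment; what a row does not reach only later rows make up. A row lasts 1/12 s, in which the tool goes at most 0.0417 m and 7.16 degrees, less where a joint would pass 70% of its speed; a pose out of reach is approached as far as the arm can. The fingers move at their own pace and stop on an object; FORCE is the grip in N (left out, the last holds). Time passes only in rows, so rows that do not move let the fingers close. It prints the time, the measured TCP pose, the force, the opening and the grip force at its end.
- env.get_obs(): the state, without advancing time (a new reading comes with each control period).
- env.read_camera(name): name is "scene" or "top"; returns a dict with "color" (480x640x3 uint8, blue, green, red), "fx", "fy", "cx", "cy" (pixels), "world_from_camera" (4x4, takes a point from camera to world coordinates). Camera axes: x right, y down, z forward; pixel columns grow to the right and rows downward; lengths in m; the calibration is good to about 2 mm. A picture is of the moment at which its call begins. There is no depth.
- env.sign_off(): hands the job in; it is judged then, once.
The state is a dict: "time_s": time; "qpos": joint angles; "joint_velocities": joint speeds; "effort": joint torques, N m; "tool_pos": TCP position; "tool_rot": TCP orientation; "force": force on the tool from outside, world axes, zero at the start; "wrist_torque": the same for the moment, N m; "grip_width": finger opening in m; "grasp_force": force on a finger pad.
Only numpy, scipy, OpenCV 4.12 (cv2) and the standard library are available. Lean on these libraries where they do the work, as an engineer would, in place of code of your own. Each camera call takes 0.05 s, during which the arm holds its last target. There are 200 camera calls.

TASK

Set the counter out for making sambal, seen from where the robot stands: stand the pestle on its broad foot in the middle of the cobek, lay the green spatula across the middle of the steel mixing bowl, resting on its rim and pointing straight away from you, and put the red-capped tub on the counter midway between the cobek and the bowl, in line with them, with the amber jar upright on the middle of its cap. Put the little white dish straight in front of the cobek on your side, with about 3 cm of clear counter between them. Leave the cobek, the bowl, the blue-capped tub, the wooden spoon and the garlic where they are.

Things in the scene. Friction and masses are not known exactly. Their poses are not given: they have to be found in the camera images.
- cobek: the cobek: round dark volcanic-stone mortar, 160 mm across, 56 mm high, 2.2 kg, loose; its hollow has a flat floor about 100 mm across, 24 mm above the counter. Origin: centre of its underside; axes as the world's (x away from the robot, y to the robot's left). Cobek and bowl stand side by side along y, either one on the left, centres 285 to 310 mm apart and at most 10 mm different in x.
- bowl: the mixing bowl: a round stainless steel bowl, empty, 151 mm across the rolled rim, 70 mm high, wall 3 mm, foot 76 mm across (0.3 kg, loose but not to be moved). Origin: centre of its underside, on the counter; axes as the world's.
- pestle: the pestle: dark grey stone, 105 mm high, standing upright on its flat broad foot (48 mm across); narrowest 26 mm at 65 mm up; its round grip knob, 32 mm across, is 80 to 100 mm above the foot. About 0.3 kg. Origin: centre of the foot's underside; z up along it.
- spatula: the green silicone spatula, lying flat, 240 mm long, 90 g: handle 18 mm wide, 14 mm thick, from 120 mm behind the origin to 45 mm ahead, then a blade 50 mm wide, 8 mm thick to 119 mm ahead. Origin: its balance point, mid-length, at the handle's underside (grip it here); x runs along it to the blade, z up. It starts within 0.12 rad of pointing straight away from the robot.
- tub_red: clear plastic tub with a red screw cap, already tight, empty, 58 mm in diameter, 66 mm high; the flat-topped cap, 61 mm across its ribs, takes up the top 14 mm. About 80 g. Origin: centre of its underside; z up.
- tub_blue: a tub of the same make and size with a blue cap: not wanted, leave it where it is. Origin: centre of its underside.
- jar: small amber glass pepper jar with a yellow sifter lid, 42 mm in diameter, 58 mm high, standing upright. About 0.12 kg. Origin: centre of its underside; z up.
- dish: little round white ceramic sauce dish, empty, with upright sides: 62 mm in outer diameter, 32 mm high, wall 4 mm. About 0.1 kg. Origin: centre of its underside; z up.
- spoon: pale wooden spoon, 240 mm long, lying on the counter: not wanted, leave it. Origin: on its underside about mid-length; x runs along it towards the spoon's bowl.
- garlic: a whitish garlic bulb, 48 mm across and 42 mm high, standing at the far side of the counter: leave it. Origin: centre of its underside.

How it is judged (in metres and radians):
At the end, for the whole second after the job is handed in: Upright and at rest: pestle on cobek floor (15 mm off centre); spatula on bowl rim (20 mm, 15 deg); red tub between (20 mm of cobek in x, 128-185 mm from both centres); jar on it (12 mm); dish before cobek (15 mm sideways, gap 15-45). Cobek, bowl stay (15), blue tub, spoon, garlic stay (20) (horizontal distance between pestle and cobek below 0.015 m and z of pestle in the frame of cobek between 0.018 and 0.03 m and angle between each of pestle, spatula's own z axis and vertical below 0.12 rad and horizontal distance between spatula and bowl below 0.02 m and z of spatula in the frame of bowl between 0.063 and 0.077 m and angle between the x axis of spatula and the x axis of cobek, either way round below 0.26 rad and x of tub_red in the frame of cobek between -0.02 and 0.02 m and horizontal distance between tub_red and cobek between 0.128 and 0.185 m and horizontal distance between tub_red and bowl between 0.128 and 0.185 m and angle between each of tub_red, jar, dish's own z axis and vertical below 0.1 rad and height (world z) of each of tub_red, dish below 0.006 m and horizontal distance between jar and tub_red below 0.012 m and z of jar in the frame of tub_red between 0.061 and 0.071 m and y of dish in the frame of cobek between -0.015 and 0.015 m and x of dish in the frame of cobek between -0.156 and -0.126 m and linear speed of each of pestle, spatula, tub_red, jar, dish below 0.01 m/s and angular speed of each of pestle, spatula, tub_red, jar, dish below 0.1 rad/s and distance of each of cobek, bowl from where it was at the start of the episode below 0.015 m and distance of each of tub_blue, spoon, garlic from where it was at the start of the episode below 0.02 m); the robot touches nothing.
It fails at once if the cobek is shifted (more than 15 mm) (distance of cobek from where it was at the start of the episode above 0.015 m).
It fails at once if the mixing bowl is shifted (more than 15 mm) (distance of bowl from where it was at the start of the episode above 0.015 m).
It fails at once if the blue-capped tub is shifted (more than 20 mm) (distance of tub_blue from where it was at the start of the episode above 0.02 m).
It fails at once if the wooden spoon is shifted (more than 20 mm) (distance of spoon from where it was at the start of the episode above 0.02 m).
It fails at once if the garlic is shifted (more than 20 mm) (distance of garlic from where it was at the start of the episode above 0.02 m).
It also fails if it takes over 134 s, if anything falls off the work surface, if the arm or the gripper's body presses on something with over 40 N, if the wrist force passes 120 N, or if a joint passes its speed limit or range.

## Working session

There is one attempt and no reset: what is moved stays moved. The work goes in short steps, Python scripts to look and compute and a shell command to move; the robot and the scene stay as the last step left them, time stands still between calls to the robot, and variables do not carry over. Pictures are saved under pics/ and viewed, at most 14 in all, crops included, and the job is handed in when it is done.

```bash
ls; mkdir -p pics; cat > h.py <<'E'
import numpy as np, cv2
from cell import env
def snap(name, out=None):
    c=env.read_camera(name)
    if out: cv2.imwrite('pics/'+out,c['color'])
    return c
def ray(c,u,v,z):
    M=np.array(c['world_from_camera']); d=M[:3,:3]@np.array([(u-c['cx'])/c['fx'],(v-c['cy'])/c['fy'],1]); o=M[:3,3]
    return o+d*(z-o[2])/d[2]
def proj(c,p):
    M=np.linalg.inv(np.array(c['world_from_camera'])); q=M[:3,:3]@np.array(p)+M[:3,3]
    return q[0]/q[2]*c['fx']+c['cx'], q[1]/q[2]*c['fy']+c['cy']
E
python3 - <<'E'
from h import *
for n in ('top','scene'):
    c=snap(n,n+'0.png'); print(n,c['fx'],c['cx'],c['cy'],np.round(c['world_from_camera'],3).tolist())
o=env.get_obs(); print(env.tip_reach,{k:np.round(v,3).tolist() for k,v in o.items()})
E
```

```text
cell.py
pics
steer.py
top 438.03371784186965 324.2911342721941 242.42606808593553 [[0.027, -0.99, 0.139, 0.412], [-0.999, -0.023, 0.028, -0.011], [-0.024, -0.14, -0.99, 1.168], [0.0, 0.0, 0.0, 1.0]]
scene 480.2465812825406 320.92427513994005 239.11115860126904 [[-0.401, 0.794, -0.457, 1.067], [0.916, 0.353, -0.192, 0.194], [0.009, -0.495, -0.869, 0.965], [0.0, 0.0, 0.0, 1.0]]
0.017 {'time_s': 0.1, 'qpos': [-67.146, 18.435, -4.016, 83.165, 1.293, 78.542, -3.261], 'joint_velocities': [0.081, -0.015, -0.091, -0.128, -0.006, 0.057, -0.081], 'effort': [-0.0, -49.257, -0.406, -31.34, -0.064, 0.039, 0.0], 'tool_pos': [0.244, 0.602, 0.239], 'tool_rot': [-179.903, 0.003, 157.954], 'force': [1.075, 0.422, -0.19], 'wrist_torque': [0.022, 0.05, -0.019], 'grasp_force': 0.0, 'grip_width': 0.087}
```

View pics/top0.png

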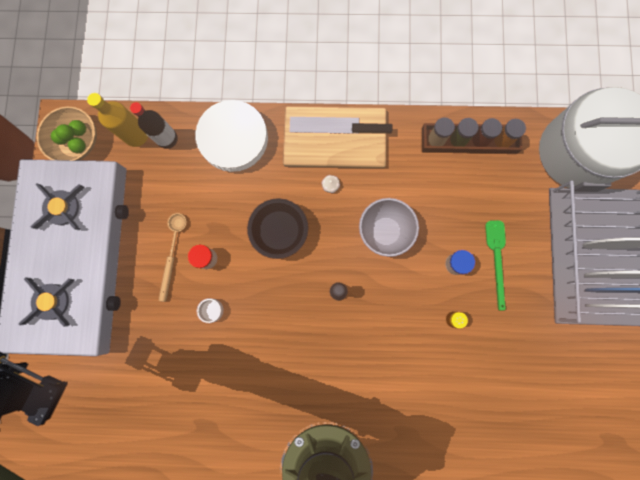

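View pics/scene0.png

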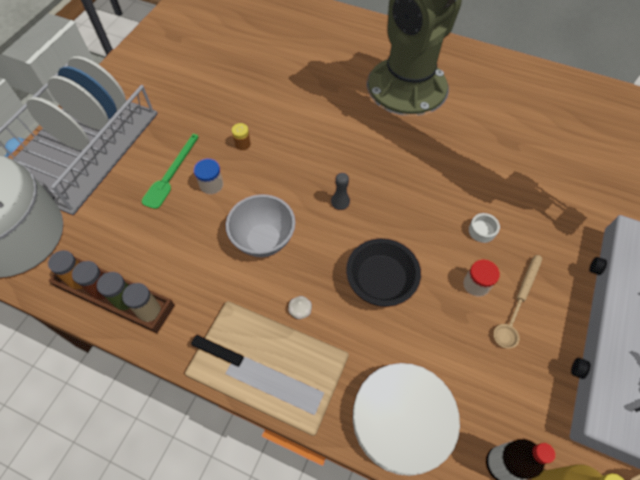

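The top view shows the cobek (278,229), bowl (389,227), red tub (201,257), dish (210,310), pestle (339,291), jar (459,320), blue tub (462,263), spatula from (502,308) to (496,222), garlic (331,184) and spoon at the left. Next I measure each in both views.

```bash
cat >> h.py <<'E'
def blob(c,u,v,r,f):
    """largest mask component in window; f(hsv)->mask. returns contour (full px), centroid"""
    u0,v0=max(int(u-r),0),max(int(v-r),0); im=c['color'][v0:int(v+r),u0:int(u+r)]
    m=f(cv2.cvtColor(im,cv2.COLOR_BGR2HSV).astype(int)).astype(np.uint8)*255
    cs,_=cv2.findContours(m,cv2.RETR_EXTERNAL,cv2.CHAIN_APPROX_NONE)
    k=max(cs,key=cv2.contourArea)+np.array([u0,v0]); return k
def circ(c,k,z):
    """contour cast on plane z: enclosing circle, moments centroid, extents"""
    P=np.array([ray(c,*p[0],z)[:2] for p in k]); Q=(P*1e4).astype(np.float32)
    (x,y),r=cv2.minEnclosingCircle(Q); m=cv2.moments(Q.reshape(-1,1,2))
    return np.round([x/1e4,y/1e4,r/1e4,m['m10']/m['m00']/1e4,m['m01']/m['m00']/1e4],4)
S=lambda h:h[...,1]; V=lambda h:h[...,2]; H=lambda h:h[...,0]
red=lambda h:((H(h)<5)|(H(h)>172))&(S(h)>170)&(V(h)>120)
blue=lambda h:(H(h)>105)&(H(h)<130)&(S(h)>150)
yel=lambda h:(H(h)>22)&(H(h)<35)&(S(h)>150)&(V(h)>120)
grn=lambda h:(H(h)>45)&(H(h)<80)&(S(h)>120)
gray=lambda h:(S(h)<75)
dark=lambda h:(S(h)<75)&(V(h)<110)
white=lambda h:(S(h)<60)&(V(h)>120)
E
python3 - <<'E'
from h import *
t=snap('top'); s=snap('scene')
def m(n,pt,ps,r,f,z):
    for c,p in((t,pt),(s,ps)):
        print(n,circ(c,blob(c,*p,r,f),z))
m('cobek',(278,229),(384,272),42,dark,.056)
m('bowl',(389,227),(260,226),40,gray,.070)
m('red',(201,257),(484,274),20,red,.063)
m('blue',(462,263),(208,171),20,blue,.063)
m('jar',(459,320),(241,131),16,yel,.054)
m('dish',(210,310),(484,228),20,white,.028)
m('pestle',(339,291),(341,190),25,dark,.090)
m('garlic',(331,184),(300,308),15,gray,.021)
for c,p in((t,(499,265)),(s,(170,172))):
    k=blob(c,*p,60,grn); P=np.array([ray(c,*q[0],.012)[:2] for q in k])
    (x,y),(w,h),a=cv2.minAreaRect((P*1e3).astype(np.float32)); b=cv2.boxPoints(((x,y),(w,h),a))
    print('spat',x,y,w,h,a,b.round(0).tolist())
    from numpy.linalg import svd
    i=P[:,0]; H0=P[i<i.max()-.09]; H0=H0[H0[:,0]>H0[:,0].min()+.01]; print('handle fit dy/dx',np.polyfit(H0[:,0],H0[:,1],1),np.degrees(np.arctan(np.polyfit(H0[:,0],H0[:,1],1)[0])), 'x range',i.min(),i.max())
E
```

```text
cobek [0.6041 0.1424 0.0768 0.6037 0.1425]
cobek [0.6065 0.1435 0.078  0.6063 0.1431]
bowl [ 0.6112 -0.1428  0.0759  0.6111 -0.1427]
bowl [ 0.6148 -0.1383  0.0805  0.6145 -0.1405]
red [0.5259 0.3379 0.03   0.5257 0.3376]
red [0.5264 0.3394 0.0299 0.5264 0.3391]
blue [ 0.5278 -0.3281  0.0281  0.5273 -0.3282]
blue [ 0.5306 -0.3269  0.0305  0.53   -0.3262]
jar [ 0.3824 -0.3205  0.0205  0.3826 -0.3203]
jar [ 0.3874 -0.3152  0.0188  0.3939 -0.3095]
dish [0.389  0.3144 0.0325 0.3884 0.3143]
dish [0.394  0.3164 0.0407 0.3894 0.3167]
pestle [ 0.4453 -0.0176  0.0176  0.4469 -0.0167]
pestle [ 0.4745 -0.0107  0.0483  0.4779 -0.0077]
garlic [0.7346 0.0084 0.0246 0.7346 0.0086]
garlic [0.7381 0.0104 0.0256 0.7384 0.0105]
spat 527.9129638671875 -428.63250732421875 47.28079605102539 231.85487365722656 88.61512756347656 [[411.0, -449.0], [643.0, -455.0], [644.0, -408.0], [413.0, -402.0]]
handle fit dy/dx [ 0.04181259 -0.45857799] 2.394290134006022 x range 0.4117861311047003 0.6434869678992818
spat 531.7547607421875 -430.4792785644531 237.00564575195312 47.351924896240234 2.226473569869995 [[412.0, -411.0], [414.0, -459.0], [651.0, -450.0], [649.0, -402.0]]
handle fit dy/dx [ 0.05108449 -0.46048498] 2.9243834240263236 x range 0.41355159366436023 0.6499945896631791
```

```bash
python3 steer.py '-.03 -.026 0 -3 .087; -.06 -.053 0 -6 .087; -.09 -.08 .02 -10 .087; -.12 -.106 .04 -14 .087; -.15 -.132 .06 -18 .087; -.18 -.158 .08 -22.05 .087; -.21 -.184 .1 -22.05 .087; -.2422 -.2121 .12 -22.05 .087' 15
python3 steer.py '0 0 0 0 .087;0 0 0 0 .087'
```

```text
time_s: 0.87
tool_pos: [0.3811, 0.3293, 0.1274]
tool_rot: [180.0, 0.0, -180.0]
force: [1.7, 0.1, -0.7]
grip_width: 0.0872
grasp_force: 0.0
time_s: 1.03
tool_pos: [0.3814, 0.3281, 0.127]
tool_rot: [-179.9, -0.1, 179.7]
force: [-0.3, 0.1, -0.3]
grip_width: 0.0868
grasp_force: 0.0
```

```bash
python3 steer.py '-.0076 -.0131 .03 0 .087; -.0076 -.0131 .06 0 .087; -.0076 -.0131 .09 0 .087;-.0076 -.0131 .105 0 .087; -.0076 -.0131 .105 0 .087; -.0076 -.0131 .105 0 .05;-.0076 -.0131 .105 0 .05;-.0076 -.0131 .105 0 .05'
python3 steer.py '0 0 0 0 .05;0 0 0 0 .05;0 0 0 0 .05'
```

```text
time_s: 1.7
tool_pos: [0.3893, 0.3196, 0.025]
tool_rot: [179.8, 0.1, -179.9]
force: [-0.9, -0.1, -0.2]
grip_width: 0.0741
grasp_force: 0.0
time_s: 1.95
tool_pos: [0.389, 0.3181, 0.0243]
tool_rot: [180.0, 0.1, 180.0]
force: [-0.9, -2.2, 6.4]
grip_width: 0.0616
grasp_force: 15.0
```

```bash
python3 steer.py '0 0 -.03 0 .05;0 0 -.06 0 .05;-.012 -.029 -.07 0 .05;-.025 -.058 -.07 0 .05;-.037 -.087 -.07 0 .05;-.05 -.117 -.07 0 .05;-.062 -.146 -.07 0 .05;-.075 -.175 -.07 0 .05'
python3 steer.py '0 0 0 0 .05;0 0 0 0 .05;0 0 0 0 .05'
```

```text
time_s: 2.62
tool_pos: [0.4636, 0.1419, 0.0934]
tool_rot: [179.9, 0.0, -180.0]
force: [1.3, 0.8, -1.3]
grip_width: 0.0612
grasp_force: 15.0
time_s: 2.87
tool_pos: [0.4631, 0.1437, 0.0932]
tool_rot: [179.9, -0.0, 180.0]
force: [-1.4, 0.9, -1.5]
grip_width: 0.0613
grasp_force: 15.0
```

```bash
python3 steer.py '0 0 .025 0 .05;0 0 .045 0 .05;0 0 .058 0 .05;0 0 .064 0 .05;0 0 .068 0 .05;0 0 .069 0 .05;0 0 .069 0 .05;0 0 .069 0 .05'
python3 steer.py '0 0 0 0 .087;0 0 0 0 .087;0 0 0 0 .087;0 0 0 0 .087;0 0 -.02 0 .087;0 0 -.06 0 .087;0 0 -.1 0 .087;0 0 -.13 0 .087'
```

```text
time_s: 3.53
tool_pos: [0.464, 0.1436, 0.0249]
tool_rot: [180.0, 0.1, -180.0]
force: [0.3, 0.3, -1.0]
grip_width: 0.0611
grasp_force: 15.0
time_s: 4.2
tool_pos: [0.4641, 0.1431, 0.1573]
tool_rot: [179.9, 0.1, 180.0]
force: [1.7, 0.1, 1.0]
grip_width: 0.0867
grasp_force: 0.0
```

```bash
python3 steer.py '-.01 .035 0 0 .087;-.02 .07 0 0 .087;-.032 .105 0 0 .087;-.045 .14 0 0 .087;-.055 .17 0 0 .087;-.062 .195 0 0 .087;-.062 .195 0 0 .087;-.062 .195 0 0 .087'
python3 - <<'E'
from h import *
t=snap('top','t1.png'); s=snap('scene')
for c,p in((t,(201,257)),(s,(484,274))): print(circ(c,blob(c,*p,22,red),.063))
E
```

```text
time_s: 4.87
tool_pos: [0.5248, 0.3395, 0.1535]
tool_rot: [-180.0, -0.0, -179.8]
force: [-0.4, 0.3, -0.1]
grip_width: 0.0871
grasp_force: 0.0
[0.5019 0.3502 0.0058 0.5032 0.351 ]
[0.5266 0.3397 0.0295 0.5259 0.34  ]
```

View pics/t1.png

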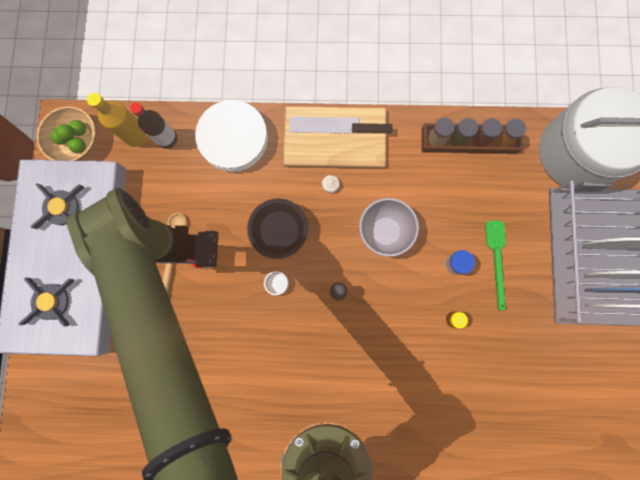

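The dish is upright at (276,283), directly in front of the cobek (278,229). The gripper is over the red tub, so I lower and grip it.

```bash
python3 steer.py '-.001 0 .035 0 .087;-.001 0 .07 0 .087;-.001 0 .09 0 .087;-.001 0 .0965 0 .087;-.001 0 .0965 0 .087;-.001 0 .0965 0 .05;-.001 0 .0965 0 .05;-.001 0 .0965 0 .05'
python3 steer.py '0 0 0 0 .05;0 0 0 0 .05;0 0 0 0 .05;0 0 0 0 .05'
```

```text
time_s: 5.63
tool_pos: [0.5277, 0.3386, 0.06]
tool_rot: [179.9, 0.2, 180.0]
force: [0.1, -0.7, 0.4]
grip_width: 0.0746
grasp_force: 0.0
time_s: 5.97
tool_pos: [0.5268, 0.3383, 0.0587]
tool_rot: [180.0, 0.1, -180.0]
force: [0.1, -0.6, 3.8]
grip_width: 0.059
grasp_force: 15.0
```

```bash
python3 steer.py '0 0 -.03 0 .05;0 0 -.065 0 .05;0 0 -.1 0 .05;0 -.015 -.12 0 .05;-.01 -.05 -.12 0 .05;-.02 -.09 -.12 0 .05;-.03 -.13 -.12 0 .05;-.04 -.17 -.12 0 .05'
python3 steer.py '-.01 -.04 0 0 .05;-.02 -.08 0 0 .05;-.03 -.115 0 0 .05;-.037 -.145 0 0 .05;-.0415 -.165 0 0 .05;-.0415 -.168 0 0 .05;-.0415 -.168 0 0 .05;-.0415 -.168 0 0 .05'
```

```text
time_s: 6.63
tool_pos: [0.5663, 0.1665, 0.1777]
tool_rot: [180.0, 0.0, -179.9]
force: [0.9, 0.1, -1.5]
grip_width: 0.0588
grasp_force: 15.0
time_s: 7.3
tool_pos: [0.6075, 0.0013, 0.1773]
tool_rot: [179.9, -0.0, -180.0]
force: [-0.1, 0.6, 0.1]
grip_width: 0.0589
grasp_force: 15.0
```

```bash
python3 steer.py '0 -.001 .03 0 .05;0 -.001 .06 0 .05;0 -.001 .085 0 .05;0 -.001 .103 0 .05;0 -.001 .112 0 .05;0 -.001 .117 0 .05;0 -.001 .1185 0 .05;0 -.001 .1185 0 .05'
python3 steer.py '0 0 0 0 .05;0 0 0 0 .073;0 0 0 0 .073;0 0 0 0 .073;0 0 0 0 .073;0 0 -.03 0 .073;0 0 -.07 0 .073;0 0 -.11 0 .087'
```

```text
time_s: 7.97
tool_pos: [0.6086, -0.0001, 0.06]
tool_rot: [180.0, 0.1, -179.9]
force: [0.0, 0.7, -0.2]
grip_width: 0.059
grasp_force: 15.0
time_s: 8.63
tool_pos: [0.6068, -0.0012, 0.1695]
tool_rot: [-180.0, -0.2, 180.0]
force: [1.6, 0.6, 0.2]
grip_width: 0.0751
grasp_force: 0.0
```

```bash
python3 steer.py '.02 -.03 0 0 .087;.045 -.06 0 0 .087;.068 -.09 0 0 .087;.09 -.12 0 0 .087;.11 -.15 0 0 .087;.13 -.18 0 0 .087;.15 -.21 0 0 .087;.17 -.24 0 0 .087'
python3 steer.py '.02 -.03 0 0 .087;.04 -.06 0 0 .087;.0533 -.078 0 0 .087;.0533 -.078 0 0 .087;.0533 -.078 0 0 .087'
python3 - <<'E'
from h import *
t=snap('top'); s=snap('scene','s2.png')
print('red',circ(t,blob(t,335,228,20,red),.063))
u,v=proj(s,(.608,0,.063)); print(u,v,circ(s,blob(s,u,v,22,red),.063))
print('dish',circ(t,blob(t,276,283,20,white),.028))
cv2.imwrite('pics/s2c.png',cv2.resize(s['color'][60:320,140:500],None,fx=2,fy=2))
E
```

```text
time_s: 9.3
tool_pos: [0.4367, -0.2423, 0.1695]
tool_rot: [180.0, 0.1, 180.0]
force: [0.3, -0.6, 0.1]
grip_width: 0.0865
grasp_force: 0.0
time_s: 9.72
tool_pos: [0.3837, -0.3201, 0.1695]
tool_rot: [180.0, 0.1, 179.8]
force: [0.1, 0.8, -0.0]
grip_width: 0.0866
grasp_force: 0.0
red [ 6.072e-01 -2.000e-04  2.960e-02  6.075e-01 -1.000e-04]
320.28233990239386 245.61979642773755 [0.6087 0.0015 0.0303 0.6089 0.001 ]
dish [0.4643 0.144  0.0319 0.4636 0.1443]
```

View pics/s2c.png

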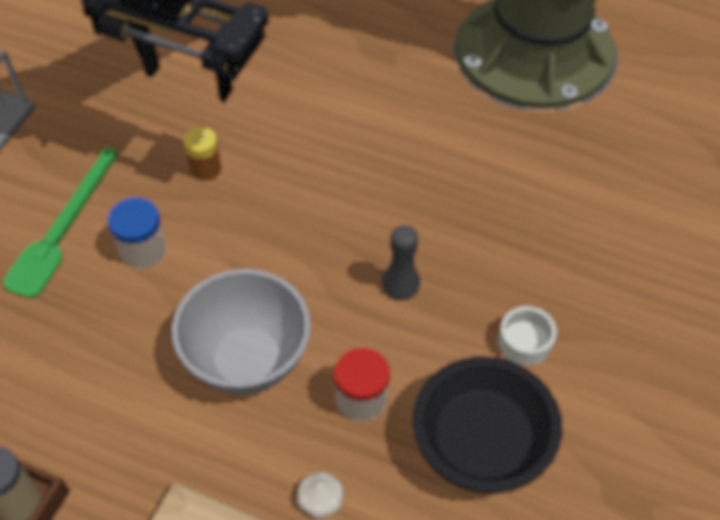

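The red tub stands between the cobek and the bowl at crop (360,382), with the dish in place at (527,335). The gripper is over the jar (203,150).

```bash
python3 steer.py '0 .001 .035 0 .087;0 .001 .07 0 .087;0 .001 .1 0 .087;0 .001 .12 0 .087;0 .001 .1315 0 .087;0 .001 .1315 0 .087;0 .001 .1315 0 .03;0 .001 .1315 0 .03'
python3 steer.py '0 0 0 0 .03;0 0 0 0 .03;0 0 0 0 .03;0 0 0 0 .03;0 0 0 0 .03;0 0 0 0 .03'
```

```text
time_s: 10.48
tool_pos: [0.386, -0.3183, 0.039]
tool_rot: [-179.9, 0.1, -179.9]
force: [-0.0, -0.7, 0.9]
grip_width: 0.0802
grasp_force: 0.0
time_s: 10.98
tool_pos: [0.3848, -0.3185, 0.038]
tool_rot: [-179.9, 0.0, 180.0]
force: [0.0, 0.1, -0.0]
grip_width: 0.0419
grasp_force: 9.7
```

```bash
python3 steer.py '0 0 -.03 0 .03;0 0 -.065 0 .03;0 0 -.1 0 .03;0 0 -.135 0 .03;-.015 .02 -.15 0 .03;-.035 .05 -.15 0 .03;-.058 .082 -.15 0 .03;-.08 .114 -.15 0 .03'
python3 steer.py '-.023 .032 0 0 .03;-.046 .064 0 0 .03;-.069 .096 0 0 .03;-.092 .13 0 0 .03;-.113 .16 0 0 .03;-.13 .185 0 0 .03;-.142 .2 0 0 .03;-.1447 .205 0 0 .03'
python3 steer.py '0 0 0 0 .03;0 0 0 0 .03;0 0 0 0 .03'
```

```text
time_s: 11.65
tool_pos: [0.4652, -0.2028, 0.1881]
tool_rot: [180.0, 0.1, 179.9]
force: [-0.1, 0.2, -2.0]
grip_width: 0.0417
grasp_force: 15.0
time_s: 12.32
tool_pos: [0.6104, 0.0059, 0.1866]
tool_rot: [179.9, -0.0, -179.7]
force: [-0.1, 0.5, -1.0]
grip_width: 0.0415
grasp_force: 15.0
time_s: 12.57
tool_pos: [0.6084, -0.0013, 0.1876]
tool_rot: [-179.9, -0.0, 179.8]
force: [-1.0, -0.7, -1.6]
grip_width: 0.0415
grasp_force: 15.0
```

```bash
python3 steer.py '-.001 .001 .025 0 .03;-.001 .001 .05 0 .03;-.001 .001 .065 0 .03;-.001 .001 .074 0 .03;-.001 .001 .079 0 .03;-.001 .001 .081 0 .03;-.001 .001 .0825 0 .03;-.001 .001 .083 0 .03'
python3 steer.py '0 0 0 0 .03;0 0 0 0 .03;0 0 .0005 0 .03'
```

```text
time_s: 13.23
tool_pos: [0.6109, 0.0017, 0.1057]
tool_rot: [180.0, 0.1, 180.0]
force: [0.0, 0.1, -1.7]
grip_width: 0.0413
grasp_force: 15.0
time_s: 13.48
tool_pos: [0.6107, 0.0021, 0.1049]
tool_rot: [180.0, 0.1, -180.0]
force: [-1.0, 1.1, -1.7]
grip_width: 0.0419
grasp_force: 15.0
```

```bash
python3 steer.py '0.001 -.001 .0006 0 .03;.001 -.001 .0012 0 .03;.001 -.001 .0012 0 .03'
python3 steer.py '0 0 0 0 .046;0 0 0 0 .05;0 0 0 0 .06;0 0 0 0 .07;0 0 0 0 .075;0 0 0 0 .075;0 0 -.03 0 .075;0 0 -.07 0 .08'
python3 steer.py '0 0 -.03 0 .087;0 0 -.03 0 .087'
```

```text
time_s: 13.73
tool_pos: [0.6098, 0.0014, 0.104]
tool_rot: [180.0, 0.1, -180.0]
force: [-0.9, 0.6, 4.3]
grip_width: 0.0417
grasp_force: 15.0
time_s: 14.4
tool_pos: [0.6062, 0.001, 0.1696]
tool_rot: [-179.9, -0.5, -180.0]
force: [0.8, -0.1, -0.1]
grip_width: 0.0757
grasp_force: 0.0
time_s: 14.57
tool_pos: [0.6131, 0.0007, 0.2104]
tool_rot: [179.9, 0.7, 180.0]
force: [1.7, -0.5, 1.1]
grip_width: 0.0839
grasp_force: 0.0
```

```bash
python3 steer.py '.02 0 0 0 .087;.05 -.005 0 0 .087;.085 -.01 0 0 .087;.12 -.018 0 0 .087;.15 -.018 0 0 .087;.167 -.018 0 0 .087;.167 -.018 0 0 .087;.167 -.018 0 0 .087'
python3 - <<'E'
from h import *
t=snap('top'); s=snap('scene','s3.png')
k=blob(s,341,190,26,dark); v0=k[:,0,1].min(); print(v0)
kk=k[k[:,0,1]<v0+14]; print('rows',[(v,k[k[:,0,1]==v][:,0,0].min(),k[k[:,0,1]==v][:,0,0].max()) for v in range(v0,k[:,0,1].max()+1,3)])
for p in [(.446,-.017,.09),(.446,-.017,.105),(.446,-.017,0)]: print(proj(s,p))
u,v=proj(s,(.608,0,.12)); print('jar',circ(s,blob(s,u,v,12,yel),.12)); u,v=proj(t,(.608,0,.12)); print('jar',circ(t,blob(t,u,v,12,yel),.12))
cv2.imwrite('pics/s3c.png',cv2.resize(s['color'][100:320,220:460],None,fx=2.5,fy=2.5))
E
```

```text
time_s: 15.23
tool_pos: [0.4422, -0.0169, 0.2033]
tool_rot: [179.9, 0.1, -180.0]
force: [0.6, 0.9, -0.0]
grip_width: 0.087
grasp_force: 0.0
174
rows [(174, np.int64(339), np.int64(344)), (177, np.int64(336), np.int64(347)), (180, np.int64(336), np.int64(347)), (183, np.int64(336), np.int64(347)), (186, np.int64(337), np.int64(346)), (189, np.int64(337), np.int64(345)), (192, np.int64(336), np.int64(346)), (195, np.int64(334), np.int64(347)), (198, np.int64(332), np.int64(348)), (201, np.int64(331), np.int64(348)), (204, np.int64(332), np.int64(348)), (207, np.int64(335), np.int64(346))]
(np.float64(342.3345930476429), np.float64(179.7301923846981))
(np.float64(342.6533134208311), np.float64(175.6756262174044))
(np.float64(340.5723668413454), np.float64(202.148159217815))
jar [0.6129 0.0055 0.0185 0.6225 0.0085]
jar [0.6076 0.003  0.0201 0.6076 0.0025]
```

View pics/s3c.png

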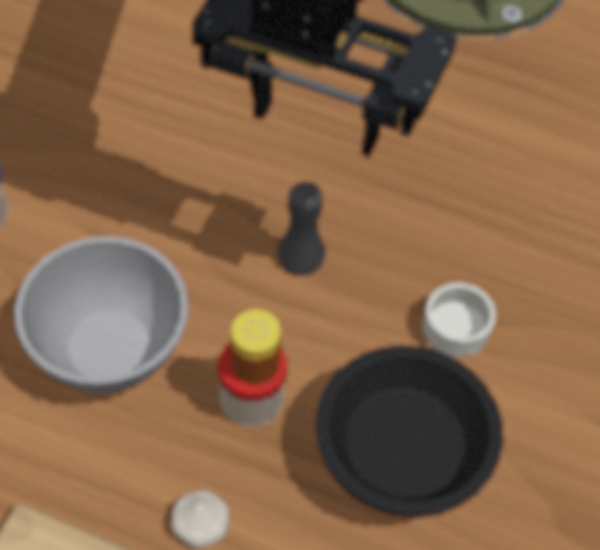

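The jar stands upright on the red cap at crop (257,345). The pestle at (303,228) matches the (0.446, -0.017) estimate, so I grip its knob.

```bash
python3 steer.py '-.004 0 .035 0 .087;-.004 0 .07 0 .087;-.004 0 .095 0 .087;-.004 0 .11 0 .087;-.004 0 .115 0 .087;-.004 0 .115 0 .087;-.004 0 .115 0 .02;-.004 0 .115 0 .02' 25
python3 steer.py '0 0 0 0 .02;0 0 0 0 .02;0 0 0 0 .02;0 0 0 0 .02;0 0 0 0 .02;0 0 0 0 .02;0 0 0 0 .02;0 0 0 0 .02'
```

```text
time_s: 16.0
tool_pos: [0.4477, -0.017, 0.0892]
tool_rot: [180.0, 0.1, -180.0]
force: [-0.2, 0.1, 0.3]
grip_width: 0.0801
grasp_force: 0.0
time_s: 16.67
tool_pos: [0.4463, -0.0174, 0.0881]
tool_rot: [-180.0, 0.0, -180.0]
force: [0.2, -1.2, -0.5]
grip_width: 0.0309
grasp_force: 25.0
```

```bash
python3 steer.py '0 0 -.02 0 .02;0 0 -.05 0 .02;0 0 -.08 0 .02;-.005 .005 -.1 0 .02;-.02 .02 -.1 0 .02;-.04 .04 -.1 0 .02;-.06 .06 -.1 0 .02;-.08 .08 -.1 0 .02'
python3 steer.py '-.02 .02 0 0 .02;-.04 .04 0 0 .02;-.056 .056 0 0 .02;-.068 .068 0 0 .02;-.076 .076 0 0 .02;-.079 .08 0 0 .02;-.079 .08 0 0 .02;-.079 .08 0 0 .02'
python3 steer.py '0 0 0 0 .02;0 0 0 0 .02;0 0 0 0 .02;0 0 0 0 .02'
python3 - <<'E'
from h import *
s=snap('scene','s4.png'); cv2.imwrite('pics/s4c.png',cv2.resize(s['color'][120:320,280:480],None,fx=2.5,fy=2.5))
E
```

```text
time_s: 17.33
tool_pos: [0.5265, 0.0639, 0.1874]
tool_rot: [180.0, -0.1, 180.0]
force: [0.1, -0.8, -2.4]
grip_width: 0.031
grasp_force: 25.0
time_s: 18.0
tool_pos: [0.6046, 0.1421, 0.1876]
tool_rot: [-179.9, -0.1, 180.0]
force: [0.7, -0.4, -3.4]
grip_width: 0.031
grasp_force: 25.0
time_s: 18.33
tool_pos: [0.605, 0.1425, 0.1883]
tool_rot: [180.0, 0.0, 180.0]
force: [-0.3, 0.0, -2.8]
grip_width: 0.0312
grasp_force: 25.0
```

View pics/s4c.png

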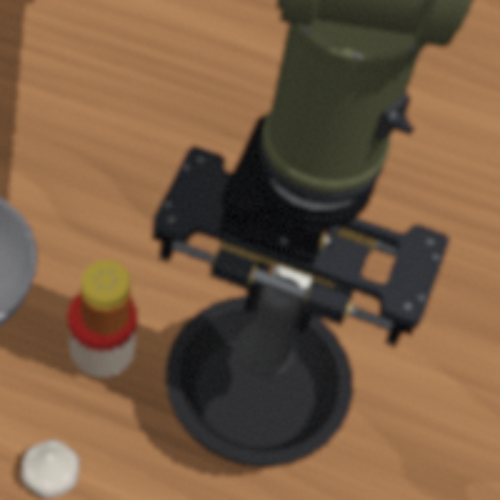

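The pestle hangs straight over the cobek, around crop (270,340). I lower it.

```bash
python3 steer.py '0 0 .025 0 .02;0 0 .045 0 .02;0 0 .06 0 .02;0 0 .068 0 .02;0 0 .072 0 .02;0 0 .074 0 .02;0 0 .075 0 .02;0 0 .075 0 .02'
python3 steer.py '0 0 0 0 .02;0 0 .001 0 .02;0 0 .0015 0 .02;0 0 .0015 0 .02'
```

```text
time_s: 19.05
tool_pos: [0.6059, 0.1432, 0.1139]
tool_rot: [180.0, 0.1, -180.0]
force: [0.6, -0.1, -2.9]
grip_width: 0.0312
grasp_force: 25.0
time_s: 19.38
tool_pos: [0.6056, 0.1431, 0.1121]
tool_rot: [180.0, 0.1, -180.0]
force: [-0.3, -0.2, -1.3]
grip_width: 0.031
grasp_force: 25.0
```

```bash
python3 steer.py '0 0 .0008 0 .02;0 0 .0008 0 .02'
python3 steer.py '0 0 0 0 .036;0 0 0 0 .042;0 0 0 0 .055;0 0 0 0 .07;0 0 0 0 .07;0 0 -.03 0 .07;0 0 -.065 0 .087;0 0 -.09 0 .087'
```

```text
time_s: 19.55
tool_pos: [0.6061, 0.1431, 0.112]
tool_rot: [180.0, 0.1, 180.0]
force: [-0.5, -0.7, 4.9]
grip_width: 0.0309
grasp_force: 24.9
time_s: 20.22
tool_pos: [0.6055, 0.1432, 0.2027]
tool_rot: [180.0, 0.1, -180.0]
force: [0.6, -0.4, 0.6]
grip_width: 0.0742
grasp_force: 0.0
```

```bash
python3 steer.py '0 -.03 0 0 .087;.005 -.07 0 0 .087;.01 -.11 0 0 .087;.015 -.15 0 0 .087;.02 -.19 0 0 .087;.025 -.23 0 0 .087;.03 -.27 0 0 .087;.035 -.3 0 0 .087'
python3 steer.py '.01 -.03 0 0 .087;.015 -.07 0 0 .087;.02 -.11 0 0 .087;.025 -.15 0 0 .087;.03 -.19 0 0 .087;.035 -.23 0 0 .087;.0385 -.265 0 0 .087;.0385 -.278 0 -2.5 .087'
python3 steer.py '0 0 0 0 .087;0 0 0 0 .087'
python3 - <<'E'
from h import *
t=snap('top'); s=snap('scene','s5.png'); cv2.imwrite('pics/s5c.png',cv2.resize(s['color'][60:320,100:460],None,fx=2,fy=2))
for p in [(.412,-.440,.007),(.532,-.4345,.007),(.651,-.430,.007)]: print(proj(s,p))
for c,p in((s,(170,172)),):
    k=blob(c,*p,60,grn); P=np.array([ray(c,*q[0],.010)[:2] for q in k])
    for x in np.arange(.42,.66,.015):
        b=P[abs(P[:,0]-x)<.004][:,1]
        if len(b): print(round(x,3),b.min().round(4),b.max().round(4),((b.min()+b.max())/2).round(4))
E
```

```text
time_s: 20.88
tool_pos: [0.5691, -0.1611, 0.2008]
tool_rot: [-179.9, 0.0, 179.8]
force: [-0.0, -0.7, -0.8]
grip_width: 0.0868
grasp_force: 0.0
time_s: 21.55
tool_pos: [0.528, -0.4417, 0.2003]
tool_rot: [-179.8, -0.1, -177.9]
force: [-1.1, -0.5, -0.1]
grip_width: 0.0873
grasp_force: 0.0
time_s: 21.72
tool_pos: [0.5313, -0.4353, 0.2]
tool_rot: [179.9, -0.0, -177.6]
force: [0.6, 0.6, 0.1]
grip_width: 0.0866
grasp_force: 0.0
(np.float64(195.8921609408896), np.float64(135.9553345636014))
(np.float64(172.74813669113843), np.float64(170.14575268095007))
(np.float64(147.22031373180582), np.float64(207.21931560517788))
0.42 -0.4477 -0.4324 -0.4401
0.435 -0.4471 -0.4318 -0.4395
0.45 -0.4453 -0.4319 -0.4386
0.465 -0.4453 -0.4296 -0.4375
0.48 -0.4453 -0.4286 -0.4369
0.495 -0.4435 -0.4281 -0.4358
0.51 -0.4435 -0.427 -0.4353
0.525 -0.4418 -0.4265 -0.4342
0.54 -0.4418 -0.4255 -0.4337
0.555 -0.4418 -0.4256 -0.4337
0.57 -0.4407 -0.4218 -0.4313
0.585 -0.4513 -0.4082 -0.4297
0.6 -0.4529 -0.4062 -0.4295
0.615 -0.4517 -0.4048 -0.4282
0.63 -0.4516 -0.4049 -0.4283
0.645 -0.4472 -0.4051 -0.4262
```

View pics/s5c.png

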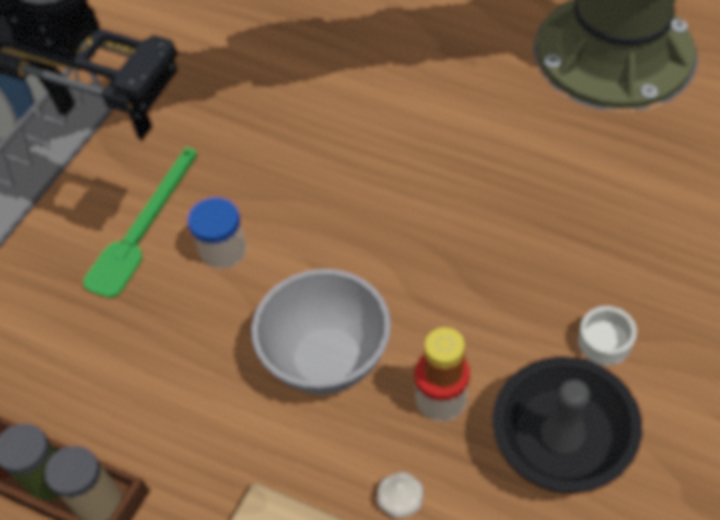

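The pestle stands mid-cobek at crop (570,415). The gripper is over the spatula's balance point. The gripper's body should clear the blue cap by about 9 mm.

```bash
python3 steer.py '-.0007 .001 .04 0 .05;-.0007 .001 .08 0 .05;-.0007 .001 .11 0 .05;-.0007 .001 .135 0 .05;-.0007 .001 .155 0 .05;-.0007 .001 .168 0 .05;-.0007 .001 .176 0 .05;-.0007 .001 .178 0 .05' 40
python3 steer.py '0 0 0 0 .05;0 0 0 0 .01;0 0 0 0 .01;0 0 0 0 .01;0 0 0 0 .01;0 0 0 0 .01;0 0 0 0 .01'
```

```text
time_s: 22.48
tool_pos: [0.5328, -0.4323, 0.0216]
tool_rot: [179.9, -0.0, -177.4]
force: [-0.4, 0.8, -1.0]
grip_width: 0.051
grasp_force: 0.0
time_s: 23.07
tool_pos: [0.5326, -0.4347, 0.0232]
tool_rot: [-179.9, 0.0, -177.5]
force: [-0.4, -1.3, 0.9]
grip_width: 0.0179
grasp_force: 1.9
```

```bash
python3 steer.py '0 0 0 0 .01;0 0 0 0 .01;0 0 -.015 0 .01;0 0 -.04 0 .01;0 0 -.07 0 .01;0 0 -.1 0 .01;0 0 -.13 0 .01;0 0 -.14 0 .01'
python3 steer.py '-.005 .01 0 0 .01;-.012 .035 0 1 .01;-.023 .07 0 2.5 .01;-.034 .105 0 2.5 .01;-.045 .14 0 2.5 .01;-.056 .175 0 2.5 .01;-.067 .21 0 2.5 .01;-.077 .24 0 2.5 .01'
python3 steer.py '-.005 .02 0 0 .01;-.01 .035 0 0 .01;-.0145 .048 0 0 .01;-.0145 .048 0 0 .01;-.0145 .048 0 0 .01;-.0145 .048 0 0 .01'
python3 - <<'E'
from h import *
t=snap('top'); s=snap('scene','s6.png'); cv2.imwrite('pics/s6c.png',cv2.resize(s['color'][60:320,100:460],None,fx=2,fy=2))
E
```

```text
time_s: 23.73
tool_pos: [0.534, -0.4354, 0.1688]
tool_rot: [-179.8, 0.3, -177.5]
force: [0.9, -0.9, -0.9]
grip_width: 0.0171
grasp_force: 40.0
time_s: 24.4
tool_pos: [0.5983, -0.1858, 0.1605]
tool_rot: [179.8, -0.2, -179.8]
force: [1.0, -0.4, -1.5]
grip_width: 0.0171
grasp_force: 40.0
time_s: 24.9
tool_pos: [0.6125, -0.1444, 0.1621]
tool_rot: [-179.9, -0.1, 179.9]
force: [-0.9, 0.6, -1.9]
grip_width: 0.0174
grasp_force: 40.0
```

View pics/s6c.png

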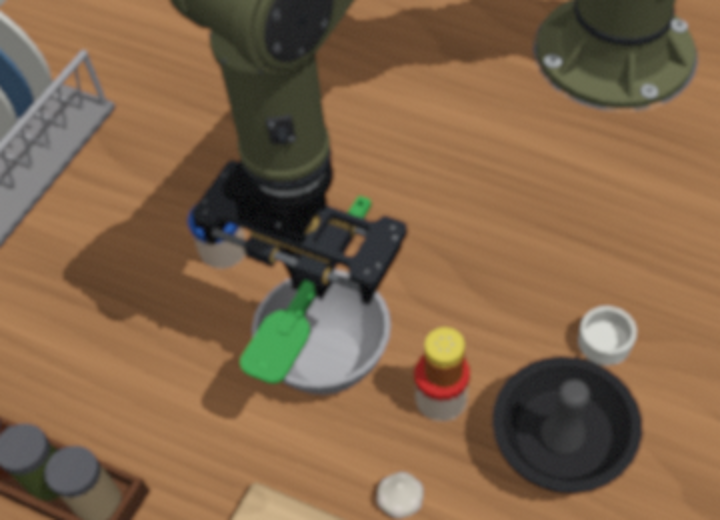

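The spatula is held level over the bowl, blade at crop (277,347) and handle end at (360,207). I lower it onto the rim.

```bash
python3 steer.py '0 .002 .02 0 .01;0 .002 .04 0 .01;0 .002 .054 0 .01;0 .002 .061 0 .01;0 .002 .064 0 .01;0 .002 .066 0 .01;0 .002 .066 0 .01;0 .002 .066 0 .01'
python3 steer.py '0 0 .001 0 .01;0 0 .002 0 .01;0 0 .002 0 .01'
```

```text
time_s: 25.67
tool_pos: [0.614, -0.1413, 0.0977]
tool_rot: [-180.0, 0.1, 180.0]
force: [0.1, 0.3, -0.9]
grip_width: 0.0174
grasp_force: 40.0
time_s: 25.92
tool_pos: [0.6135, -0.1408, 0.0949]
tool_rot: [180.0, 0.0, -180.0]
force: [-0.6, -0.1, -0.5]
grip_width: 0.0174
grasp_force: 40.0
```

```bash
python3 steer.py '0 0 .001 0 .01;0 0 .0015 0 .01;0 0 .0015 0 .01'
python3 steer.py '0 0 .0005 0 .01;0 0 .001 0 .01;0 0 .001 0 .01'
```

```text
time_s: 26.17
tool_pos: [0.6134, -0.1408, 0.0932]
tool_rot: [180.0, 0.0, -180.0]
force: [0.1, 0.0, -0.5]
grip_width: 0.018
grasp_force: 40.0
time_s: 26.42
tool_pos: [0.6134, -0.1408, 0.0932]
tool_rot: [180.0, 0.0, -180.0]
force: [-1.7, 1.4, 5.8]
grip_width: 0.0178
grasp_force: 40.0
```

Contact at 5.8 N; I release gently and retreat.

```bash
python3 steer.py '0 0 0 0 .022;0 0 0 0 .026;0 0 0 0 .035;0 0 0 0 .05;0 0 0 0 .05;0 0 -.02 0 .05;0 0 -.05 0 .05;0 0 -.09 0 .05'
python3 steer.py '.03 0 -.03 0 .05;.06 -.02 -.04 0 .05;.09 -.05 -.04 0 .05;.1 -.08 -.04 0 .05;.1 -.12 -.04 0 .05;.1 -.16 -.04 0 .05;.1 -.2 -.04 0 .05;.1 -.23 -.04 0 .05'
python3 steer.py '.0 -.03 0 0 .05;0 -.03 0 0 .05;0 -.03 0 0 .05;0 -.03 0 0 .05'
python3 - <<'E'
from h import *
t=snap('top','t7.png'); s=snap('scene','s7.png')
cv2.imwrite('pics/s7c.png',cv2.resize(s['color'][60:320,100:460],None,fx=2,fy=2))
def m(n,x,y,z,r,f):
    for c in (t,s):
        try: print(n,circ(c,blob(c,*proj(c,(x,y,z)),r,f),z))
        except Exception as e: print(n,e)
m('cobek',.605,.143,.056,42,dark); m('bluetub',.528,-.327,.063,20,blue); m('jar',.608,0,.12,14,yel)
m('dish',.464,.143,.028,20,white); m('garlic',.735,.009,.021,15,gray); m('pestle',.605,.143,.12,8,lambda h:V(h)>55)
for c in (t,s):
    k=blob(c,*proj(c,(.612,-.142,.08)),65,grn); P=np.array([ray(c,*q[0],.080)[:2] for q in k])
    (x,y),wh,a=cv2.minAreaRect((P*1e3).astype(np.float32)); print('spat',x,y,wh,a,P[:,0].min(),P[:,0].max())
E
```

```text
time_s: 27.08
tool_pos: [0.6113, -0.1403, 0.18]
tool_rot: [180.0, -0.4, -180.0]
force: [1.4, 0.3, -0.6]
grip_width: 0.0487
grasp_force: 0.0
time_s: 27.75
tool_pos: [0.5123, -0.3744, 0.2225]
tool_rot: [-179.9, 0.0, 179.9]
force: [-0.1, -0.0, 0.3]
grip_width: 0.0498
grasp_force: 0.0
time_s: 28.08
tool_pos: [0.5136, -0.4001, 0.2217]
tool_rot: [179.9, -0.0, -180.0]
force: [0.5, 0.4, -0.2]
grip_width: 0.0499
grasp_force: 0.0
cobek [0.6039 0.1423 0.0769 0.6037 0.1424]
cobek [0.6037 0.1438 0.0806 0.6058 0.1431]
bluetub [ 0.5278 -0.3281  0.0281  0.5273 -0.3283]
bluetub [ 0.5301 -0.3265  0.0303  0.5298 -0.3262]
jar [0.6076 0.003  0.0201 0.6075 0.0025]
jar [0.6113 0.0046 0.0189 0.6217 0.0087]
dish [0.4643 0.144  0.0319 0.4637 0.1442]
dish [0.4686 0.1482 0.0396 0.4655 0.1465]
garlic [0.7346 0.0084 0.0246 0.7348 0.0086]
garlic [0.7383 0.0103 0.0257 0.7384 0.0104]
pestle [0.6084 0.1459 0.0264 0.6084 0.1459]
pestle [0.6056 0.1433 0.0161 0.6056 0.1429]
spat 608.7529907226562 -140.2313232421875 (232.4179229736328, 45.69878387451172) 0.5479870438575745 0.4924725295713086 0.7250785236390787
spat 611.6951904296875 -130.36123657226562 (50.659976959228516, 238.05503845214844) 85.10804748535156 0.4912505338698927 0.7305629727360156
```

View pics/t7.png

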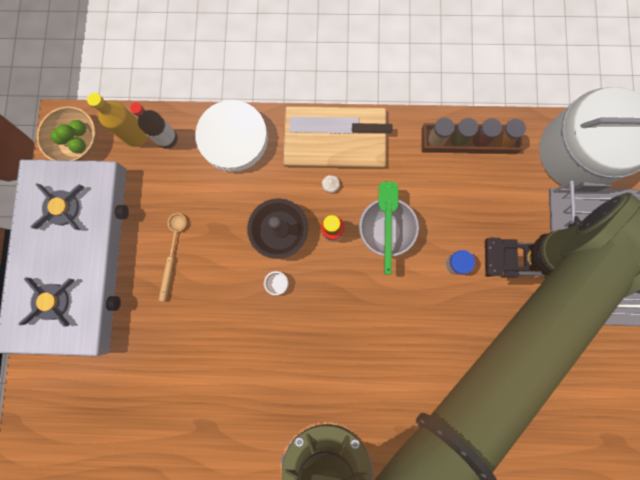

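View pics/s7c.png

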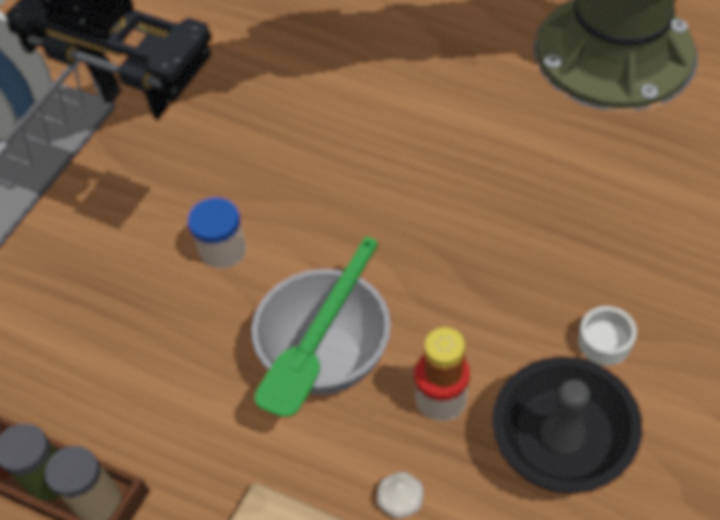

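All items are in place: the top view has the jar on the red tub (332,227), the spatula along x over the bowl (389,228), the pestle in the cobek and the dish at (276,283). I triangulate the spatula's ends to check it is level.

```bash
python3 - <<'E'
from h import *
t=snap('top'); s=snap('scene')
kt=blob(t,388,228,65,grn)[:,0]; ks=blob(s,*proj(s,(.612,-.142,.08)),65,grn)[:,0]
def lin(c,k,z):
    P=np.array([ray(c,*q,z)[:2] for q in k]); o=[]
    for a,b in((.50,.53),(.53,.56),(.56,.59),(.59,.62)):
        q=P[(P[:,0]>a)&(P[:,0]<b)]; o.append((q[:,1].min()+q[:,1].max())/2)
    return np.round(o,4),P[:,0].min(),P[:,0].max()
for z in(.07,.08,.09): print(z,lin(t,kt,z),lin(s,ks,z))
E
```

```text
0.07 (array([-0.1405, -0.1403, -0.1402, -0.1412]), np.float64(0.493208582704514), np.float64(0.7279517939246978)) (array([-0.1416, -0.1423, -0.1428, -0.1426]), np.float64(0.48474525282525727), np.float64(0.7264039212811152))
0.08 (array([-0.1393, -0.1391, -0.139 , -0.14  ]), np.float64(0.4924725295713086), np.float64(0.7250785236390787)) (array([-0.1382, -0.1387, -0.1388, -0.1388]), np.float64(0.4912505338698927), np.float64(0.730208322850938))
0.09 (array([-0.1381, -0.1379, -0.1378, -0.1388]), np.float64(0.49173647643810314), np.float64(0.7222052533534595)) (array([-0.1345, -0.1344, -0.135 , -0.1352]), np.float64(0.497755814914528), np.float64(0.7340127244207606))
```

The handle agrees in both views at about z = 0.08 along its length. The spatula lies level and straight on the rim, centred within a few millimetres, and the gripper is clear.

```bash
python3 -c "
from cell import env
print(env.sign_off())"
```

```text
the job is handed in; nothing more can be done
None
```

The sambal setting is laid out as asked and handed in at about 28 s on the robot's clock; the last pictures showed every piece upright and in place, and the cobek, blue-capped tub and garlic measured where they started, while the bowl and spoon were only checked by eye.

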